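# Check the blue cash box is caught

### The arm

A 6-joint arm with a two-finger parallel gripper is mounted at the origin on the work surface. World frame = base frame: x ahead of the robot, y to its left, z up, the work surface at z = 0. Lengths are in m, angles in degrees, forces in N, time in s.
With the tool pointing down it reaches from about 0.375 to 0.9 m from the base axis. Payload 3.1 kg.
Tool frame: the origin (TCP) lies between the finger pads; the fingertips stand 19 mm ahead of it and the grasp point (between the pads) is the TCP; z points along the fingers, x is the direction in which the jaws open and shut, and the axes are right-handed (so a half turn about z gives the same grasp; the last joint's range is limited). The gripper opens to 87 mm and grips with 3 to 60 N. Pads are 19 mm wide; open, the fingers measure 117 mm over their backs; the gripper's body (75 mm by 190 mm) begins 51 mm behind the grasp point.
Start: joints at [-85.399, 30.224, 82.088, -0, 67.689, -10.227], TCP at [0.16, -0.604, 0.242] pointing down, gripper open.
Joint ranges: [-176.69, 176.69], [-43.24, 126.21], [12.49, 139.97], [-82, 262], [0, 151.66], [-163.58, 163.58]. Speed limits (degrees/s): [159.86, 159.86, 180, 180, 180, 180].

### API

Orientations are given as a 3x3 rotation matrix whose columns are the frame's x, y, z axes.
In Python, from rig import read_state, capture, camera_info, hand_in, spot_in, silhouettes gives the robot as it stands.
- The arm moves only by the shell command python3 -m jog 'ROWS'. ROWS is text: rows parted by semicolons, each of 7 numbers parted by spaces: the shift along the tool's x, y, z in m, then the turn, a rotation vector about the tool's x, y, z in degrees, then the opening, from 0 (shut) to 1 (fully open). A call has 1 to 8 rows; each row is the pose to reach, as a shift and turn from the pose commanded when the call began, along the tool's axes at that moment; what a row does not reach only later rows make up. A row lasts 1/8 s, in which the tool goes at most 62.5 mm and 10.7 degrees, less where a joint would pass 70% of its speed; a pose out of reach is approached as far as the arm can. A call with a gripper value outside its range is refused whole. The fingers move at their own pace and stop on an object; the grip force is fixed at half the most. Time passes only in rows, so rows that repeat a pose let the fingers close. It gives the time, the measured TCP pose, the force and the opening at its end, in the units of the state.
- read_state(): the state, without advancing time (a new reading comes with each control period).
- capture(name): name is "scene" or "top"; returns (picture, depth): 420x560x3 uint8, red, green, blue; 420x560 float32, m along the optical axis (not along the pixel's ray), 0 where there is no reading.
- camera_info(name): a dict with "vfov" (degrees; the focal length in pixels is half the picture's height over the tangent of half this angle, whatever the lens; pixels are square), "cx", "cy" (the principal point, pixels), "R" (3x3) and "t" (3): a world point X has camera coordinates R X + t. Camera axes: x right, y down, z forward; pixel columns grow to the right and rows downward; lengths in m; the calibration is good to about 2 mm. A picture is of the moment at which its call begins. camera_info takes no time and is no camera call.
- hand_in(): hands the job in, once; it reports no verdict.
Trained networks look in the newest picture that a camera, given by its name, has taken for a name from the list of things; names that differ only in an ending like _2 or _b are one class to them, and where a whole thing is asked for, a point or a joint stands for the part that bears it (a point fixed in the world has none). Each returns a list of dicts, best first, with "score" (0 to 1); they miss things now and then, are a little off and sometimes report something else, mostly with a low value. They report only what shows in the picture. A call takes as long as a camera call.
- spot_in(label, camera): "centre" ([x, y, z] in m, in world coordinates, good to about 4 mm: the middle of the surface that is visible of it).
- silhouettes(label, camera): "region" (420x560 bool, what is visible of it).
The state is a dict: "time_s": time; "joint_positions": joint angles; "qvel": joint speeds; "tau": joint torques, N m; "position": TCP position; "tcp_rot": TCP orientation; "force": force on the tool from outside, world axes, zero at the start; "moment": the same for the moment, N m; "opening": opening from 0.0 (shut) to 1.0 (fully open).
Only numpy, scipy, OpenCV 4.12 (cv2) and the standard library are available. Lean on these libraries where they do the work, as an engineer would, in place of code of your own. Each camera call takes 0.05 s, during which the arm holds its last target.

### The job

Someone pushed the lid of the blue cash box shut in a hurry. Take its black bar handle and give it a firm, steady upward tug to check that the catch has held; if the lid comes up, let it lift a couple of fingers' breadth, then press it down until the catch snaps in. Leave the blue box shut and caught, and leave the grey box alone.

Things in the scene. Friction and masses are not known exactly. Their poses are not given: they have to be found in the camera images.
- blue_grip (a point): Centre of the level black bar on the blue cash box's lid: round, 14 mm thick, 70 mm between end posts (centres), along this y; 28 mm above the lid's top, 116 mm above the counter when shut. Shut, z is up and x points to the hinge line, 175 mm behind and 36 mm below. Box 200 deep x 240 wide x 89 mm high, fixed down. Caught, the bar gives 2 mm, then holds to 30 N; uncaught it lifts with about 3 N.
- blue_lid (a joint): Opening angle of the blue box's lid about its far edge, rad: 0 shut, growing as the front rises (0.1 lifts the bar 17 mm), up to 1.7; falls back when let go. Caught: 0 to 0.02. Not caught: rests on the catch at about 0.055, front edge 12 mm high, half hidden by the lid's 18 mm rim. Starts either way. Pressing it home takes 10 to 15 N down on the bar or the lid beside it.
- blue_catch: The blue box's sprung steel catch, 24 mm wide, mid front wall, 10 mm below the rim, hidden behind the lid's front rim; origin on the wall. The lid's tongue snaps under it. Worked only by the lid; never handled.
- grey_box: Bystander: a grey cash box of the same size and form beside the blue one, shut and caught, not to be touched. Origin: centre of its underside, on the counter; x points from its front to its hinge. Also about, of no concern: calculator, stapler, pen cup.

How it is judged:
By the outcome, as a careful person would: the job done as asked, in the order asked, and still so for the second after the job is handed in, with the robot touching nothing.
It also fails if it takes over 30 s, if anything falls off the work surface, if the arm or the gripper's body presses on something with over 40 N, if the wrist force passes 120 N, or if a joint passes its speed limit or range.

## Working session

There is one attempt and no reset: what is moved stays moved. The work goes in short steps, Python scripts to look and compute and a shell command to move; the robot and the scene stay as the last step left them, time stands still between calls to the robot, and variables do not carry over. Pictures are saved under pics/ and viewed, and the job is handed in when it is done.

```bash
mkdir -p pics
python3 - <<'E'
from rig import *
import cv2,numpy as np
s=read_state();print(s['time_s'],s['position'],np.round(s['tcp_rot'],3).tolist(),s['force'],s['opening'])
for c in("scene","top"):
    p,d=capture(c);cv2.imwrite(f"pics/{c}0.png",p[:,:,::-1]);np.save(f"pics/{c}0.npy",d)
    i=camera_info(c);print(c,i)
    for l in("blue_grip","blue_lid","grey_box","blue_catch"):
        print(l,[(np.round(r['centre'],4).tolist(),round(r['score'],2)) for r in spot_in(l,c)])
E
```

```text
0.0 [ 0.15994427 -0.60346042  0.24058238] [[0.256, -0.967, -0.0], [-0.967, -0.256, 0.002], [-0.002, -0.0, -1.0]] [-0.52689981  0.23389314 -0.26253041] 0.9983413267561809
scene {'vfov': 55.48243204289959, 'cx': 282.57484584488077, 'cy': 207.97094500630033, 'R': array([[-0.62197249,  0.7829624 ,  0.01095925],
       [ 0.45087605,  0.36954117, -0.81249622],
       [-0.64020388, -0.50040904, -0.58286343]]), 't': array([ 0.3771974 , -0.16783139,  1.18760245])}
blue_grip [([0.6313, 0.2212, 0.0914], 0.66)]
blue_lid [([0.6373, 0.2184, 0.095], 0.69)]
grey_box [([0.6483, -0.1624, 0.0914], 0.62)]
blue_catch []
top {'vfov': 57.94634238812779, 'cx': 281.10200678062273, 'cy': 207.55068722790506, 'R': array([[-0.00456907, -0.99996951, -0.00633249],
       [-0.99129911,  0.00536232, -0.13151924],
       [ 0.13154919,  0.00567647, -0.99129339]]), 't': array([-0.0208756 ,  0.62967681,  0.67941594])}
blue_grip [([0.6133, 0.1996, 0.0939], 0.79)]
blue_lid [([0.6104, 0.2018, 0.0961], 0.59)]
grey_box []
blue_catch []
```

View pics/scene0.png

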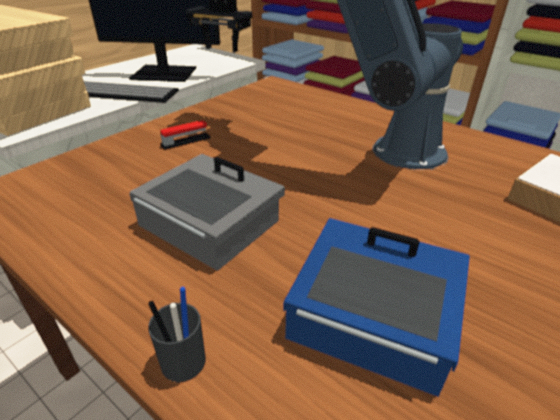

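View pics/top0.png

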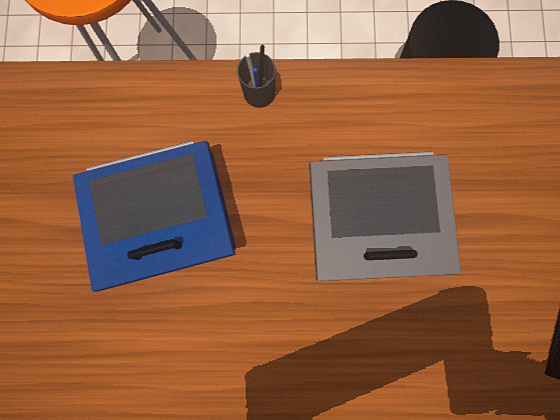

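The blue box is at left in the top picture, with its bar from about (133,254) to (180,242). The hinge is on the far side, and the grey box is to the right. Next I'll measure the bar and the lid's tilt from depth.

```bash
cat > h.py <<'E'
import numpy as np
from rig import camera_info
def cloud(c,d):
    i=camera_info(c);f=210/np.tan(np.radians(i['vfov']/2))
    v,u=np.mgrid[:420,:560]
    P=np.stack([(u-i['cx'])/f*d,(v-i['cy'])/f*d,d],-1)
    return (P-i['t'])@i['R']
E
python3 - <<'E'
from h import *
import cv2
for c in("top","scene"):
    p=cv2.imread(f"pics/{c}0.png").astype(int);d=np.load(f"pics/{c}0.npy");X=cloud(c,d)
    near=(np.hypot(X[...,0]-.6,X[...,1]-.21)<.2)&(d>0)
    b,g,r=p[...,0],p[...,1],p[...,2]
    # lid plane
    blue=near&(b>r+50)&(X[...,2]>.075)&(X[...,2]<.115)
    gp=near&(X[...,2]>.08)&(X[...,2]<.106)
    Q=X[gp];
    for _ in range(8):
        A=np.c_[Q[:,:2],np.ones(len(Q))];k=np.linalg.lstsq(A,Q[:,2],rcond=None)[0]
        res=Q[:,2]-A@k;Q=Q[abs(res)<max(2.0*res.std(),.002)]
    print(c,len(Q),"plane slope",np.round(k,4),"tilt",np.hypot(*k[:2]),res.std(),"cent",Q.mean(0))
    h=X[...,2]-(X[...,0]*k[0]+X[...,1]*k[1]+k[2])
    bar=near&(h>.018)&(h<.045)&(X[...,2]<.15)
    B=X[bar];m=np.median(B,0);B=B[np.linalg.norm(B-m,axis=1)<.06]
    m=B.mean(0);u,s,vt=np.linalg.svd(B-m);t=(B-m)@vt[0]
    print(" bar n",len(B),"mean",m,"mid",m+vt[0]*(t.min()+t.max())/2,"dir",vt[0],"len",np.ptp(t),"z pct",np.percentile(B[:,2],[5,50,95]))
    v,w=np.where(bar);print(w.min(),w.max(),v.min(),v.max())
    tab=(np.hypot(X[...,0]-.6,X[...,1]-.02)<.25)&(abs(X[...,2])<.02);print(" table z",np.median(X[tab][:,2]))
    gb=(np.hypot(X[...,0]-.63,X[...,1]+.17)<.06)&(X[...,2]>.08)&(X[...,2]<.1)
    Q=X[gb];A=np.c_[Q[:,:2],np.ones(len(Q))];kk=np.linalg.lstsq(A,Q[:,2],rcond=None)[0];print(" grey plane",kk,Q[:,2].mean())
E
```

```text
top 14719 plane slope [-0.0539 -0.0153  0.1316] tilt 0.056037066110712505 0.000953733739508157 cent [0.61233012 0.20442012 0.09544764]
 bar n 432 mean [0.55065105 0.18602131 0.13191277] mid [0.55036677 0.18712732 0.13193569] dir [-0.24889598  0.9683222   0.02007236] len 0.08223018288245135 z pct [0.12727852 0.13245476 0.13480044]
128 178 240 258
 table z 0.0004671110032913122
 grey plane [-0.00117164 -0.00163348  0.09041691] 0.08995709087367977
scene 15431 plane slope [-0.055  -0.0152  0.1329] tilt 0.05708089987026989 0.0008455999685447348 cent [0.62839203 0.21820921 0.09505458]
 bar n 465 mean [0.5539702  0.19106584 0.12998347] mid [0.55417031 0.19029363 0.12998116] dir [-0.25084606  0.96802265  0.00289894] len 0.08290444594044442 z pct [0.12131665 0.13093817 0.1348742 ]
368 419 227 248
 table z 0.001234683392033689
 grey plane [ 0.00056647 -0.00110442  0.08995154] 0.09049575764606796
```

The lid is tilted 0.056 rad, against 0.00 for the grey box. The bar top is at about z 0.1335, so its centre is near 0.126, where a shut lid would give 0.116. Both cameras agree that the lid is resting uncaught on the catch. I still have to tug it as asked. The bar centre is about (0.552, 0.188, 0.126), and the box x axis is about (0.968, 0.25). I'll move over it now.

```bash
python3 -m jog '-0.665 -0.582 0 0 0 -89.5 0.7; -0.665 -0.582 0 0 0 -89.5 0.7; -0.665 -0.582 0 0 0 -89.5 0.7; -0.665 -0.582 0 0 0 -89.5 0.7; -0.665 -0.582 0 0 0 -89.5 0.7; -0.665 -0.582 0 0 0 -89.5 0.7; -0.665 -0.582 0 0 0 -89.5 0.7; -0.665 -0.582 0 0 0 -89.5 0.7'
cat > goal.py <<'E'
import sys,numpy as np
from rig import read_state
from scipy.spatial.transform import Rotation as Ro
g=np.array([float(a) for a in sys.argv[1:4]]);th=float(sys.argv[4]) if len(sys.argv)>4 else 0
a=np.arctan2(.250,.968);x=np.array([np.cos(a),np.sin(a),0]);z=np.array([0,0,-1.])
R=np.c_[x,np.cross(z,x),z]
# lid opening: front (-x) rises => rotate about box +y so that -x goes up
R=Ro.from_rotvec(np.cross([0,0,1],x)*th).as_matrix()@R
s=read_state();C=s['tcp_rot'];
print('t',s['time_s'],'pos',s['position'],'F',s['force'],'op',s['opening'])
print('shift',np.round(C.T@(g-s['position']),4),'turn',np.round(Ro.from_matrix(C.T@R).as_rotvec(degrees=True),2))
E
python3 goal.py .552 .188 .22
```

```text
time_s: 1.5
position: [0.3829, -0.1546, 0.242]
tcp_rot: [[0.981, 0.192, 0.001], [0.192, -0.981, -0.001], [0.001, 0.001, -1.0]]
force: [0.6, -0.2, -0.4]
opening: 0.702
t 1.5 pos [ 0.38291709 -0.15463579  0.24200568] F [ 0.5761271  -0.17158135 -0.43734433] op 0.7015860612032087
shift [ 0.2318 -0.3037  0.0219] turn [ 0.07 -0.07 -3.39]
```

```bash
python3 -m jog '0.232 -0.304 0.012 0 0 -3.4 0.7; 0.232 -0.304 0.012 0 0 -3.4 0.7; 0.232 -0.304 0.012 0 0 -3.4 0.7; 0.232 -0.304 0.012 0 0 -3.4 0.7; 0.232 -0.304 0.012 0 0 -3.4 0.7; 0.232 -0.304 0.012 0 0 -3.4 0.7; 0.232 -0.304 0.012 0 0 -3.4 0.7; 0.232 -0.304 0.012 0 0 -3.4 0.7'
python3 goal.py .552 .188 .126
```

```text
time_s: 2.5
position: [0.5527, 0.186, 0.2292]
tcp_rot: [[0.969, 0.246, -0.001], [0.246, -0.969, -0.001], [-0.001, 0.0, -1.0]]
force: [-0.7, -0.4, -0.9]
opening: 0.7
t 2.5 pos [0.55265464 0.18603046 0.2292028 ] F [-0.71713463 -0.40512248 -0.9306729 ] op 0.7001970311644832
shift [-0.     -0.0021  0.1032] turn [ 0.02  0.07 -0.23]
```

Run:
```python
from rig import *
import cv2
for c in("scene","top"):
    p,d=capture(c);cv2.imwrite(f"pics/{c}1.png",p[:,:,::-1])
```

```text
(no output)
```

View pics/scene1.png

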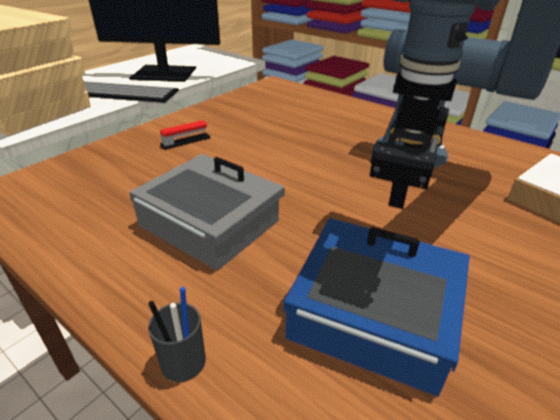

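The gripper (tip near (398,200)) is above the bar at about (393,240), with its jaws across it. I'll descend in small steps.

```bash
python3 -m jog '0 -0.002 0.03 0 0 0 0.7; 0 -0.002 0.05 0 0 0 0.7; 0 -0.002 0.065 0 0 0 0.7; 0 -0.002 0.08 0 0 0 0.7; 0 -0.002 0.09 0 0 0 0.7; 0 -0.002 0.098 0 0 0 0.7; 0 -0.002 0.102 0 0 0 0.7; 0 -0.002 0.102 0 0 0 0.7'
python3 goal.py .552 .188 .126
python3 - <<'E'
from rig import *
import cv2
for c in("scene","top"):
    p,d=capture(c);cv2.imwrite(f"pics/{c}2.png",p[:,:,::-1])
p,_=capture("scene");cv2.imwrite("pics/s2c.png",cv2.resize(p[150:290,310:490,::-1],None,fx=4,fy=4))
E
```

```text
time_s: 3.6
position: [0.5526, 0.1879, 0.1274]
tcp_rot: [[0.97, 0.245, -0.0], [0.245, -0.97, -0.0], [-0.0, -0.0, -1.0]]
force: [0.5, -0.4, 0.1]
opening: 0.699
t 3.6 pos [0.55260676 0.1878833  0.12744356] F [ 0.46637025 -0.39114426  0.12894267] op 0.6992482734389514
shift [-0.0006 -0.0003  0.0014] turn [-0.    0.01 -0.3 ]
```

View pics/s2c.png

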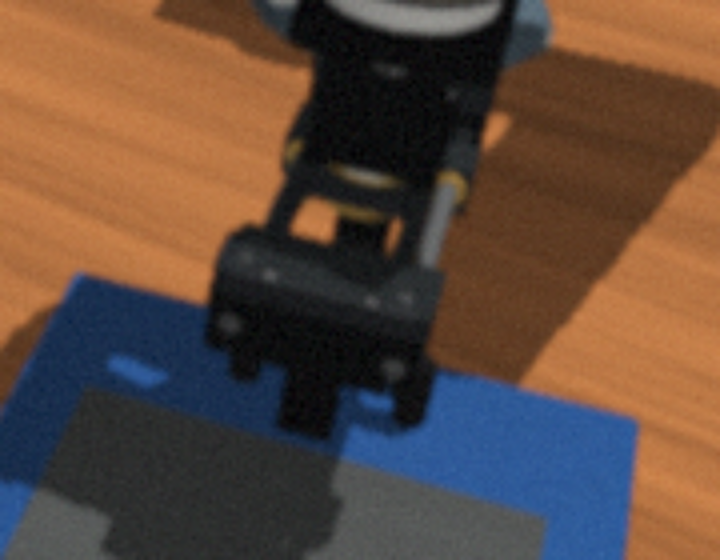

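The jaws straddle the bar between its posts, with the near finger in front of the bar at crop (310,400). There's no contact force yet. Closing.

```bash
python3 -m jog '0 0 0.001 0 0 0 0.4; 0 0 0.001 0 0 0 0.2; 0 0 0.001 0 0 0 0.1; 0 0 0.001 0 0 0 0; 0 0 0.001 0 0 0 0;0 0 0.001 0 0 0 0'
python3 goal.py .552 .188 .126
```

```text
time_s: 4.5
position: [0.5512, 0.1875, 0.1264]
tcp_rot: [[0.969, 0.245, -0.003], [0.245, -0.969, -0.001], [-0.004, 0.0, -1.0]]
force: [-3.6, -0.7, 2.5]
opening: 0.149
t 4.5 pos [0.55116761 0.18746354 0.12640555] F [-3.55481984 -0.66026381  2.49995851] op 0.1486727772283256
shift [ 0.0009 -0.0003  0.0004] turn [ 0.    0.2  -0.28]
```

The bar is held: 0.149 × 87 mm is about 13 mm, against a 14 mm bar. Now a steady upward tug along the hinge arc. The first rows only test whether it holds or lifts.

```bash
python3 -m jog '-0.001 0 -0.001 0 0 -0.2 0; -0.001 0 -0.003 0 -0.7 -0.2 0; 0 0 -0.005 0 -1.5 -0.2 0; 0 0 -0.007 0 -2 -0.2 0; 0.001 0 -0.009 0 -2.8 -0.2 0; 0.001 0 -0.009 0 -2.8 -0.2 0'
python3 goal.py .552 .188 .126
```

```text
time_s: 5.25
position: [0.5538, 0.1881, 0.1357]
tcp_rot: [[0.968, 0.248, -0.047], [0.248, -0.969, -0.012], [-0.049, -0.0, -0.999]]
force: [0.2, 0.1, -2.5]
opening: 0.15
t 5.25 pos [0.55378474 0.18810092 0.13567537] F [ 0.18901693  0.0837957  -2.46280214] op 0.15041198928127847
shift [-0.0013 -0.0003  0.0097] turn [-0.01  2.81 -0.11]
```

It rose 9 mm at only 2.5 N, so the catch hasn't held. I'll carry on up to a couple of fingers' breadth.

```bash
python3 -m jog '0.001 0 -0.003 0 -1 0 0; 0.002 0 -0.007 0 -2 0 0; 0.003 0 -0.011 0 -3.3 0 0; 0.005 0 -0.015 0 -4.7 0 0; 0.006 0 -0.019 0 -6 0 0; 0.007 0 -0.0225 0 -7 0 0; 0.007 0 -0.0225 0 -7 0 0; 0.007 0 -0.0225 0 -7 0 0'
python3 goal.py .552 .188 .126
python3 - <<'E'
from rig import *
import cv2
p,_=capture("scene");cv2.imwrite("pics/s3.png",cv2.resize(p[130:400,270:490,::-1],None,fx=2.2,fy=2.2))
E
```

```text
time_s: 6.25
position: [0.5622, 0.1903, 0.1576]
tcp_rot: [[0.955, 0.248, -0.163], [0.245, -0.969, -0.042], [-0.168, -0.0, -0.986]]
force: [3.2, 2.0, -5.1]
opening: 0.149
t 6.25 pos [0.56222004 0.19026596 0.15764831] F [ 3.19175319  1.98079881 -5.13770795] op 0.14912294059023043
shift [-0.005  -0.0003  0.033 ] turn [-0.02  9.67 -0.11]
```

View pics/s3.png

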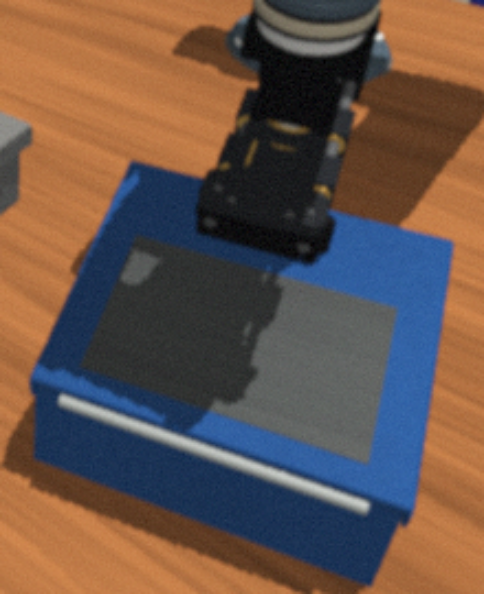

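The lid is visibly up, with the bar about 31 mm above where it rested and the grip intact. Lowering back along the arc.

```bash
python3 -m jog '-0.001 0 0.004 0 1.2 0 0; -0.002 0 0.008 0 2.4 0 0; -0.003 0 0.013 0 3.8 0 0; -0.004 0 0.018 0 5.3 0 0; -0.005 0 0.023 0 6.8 0 0; -0.0053 0 0.027 0 8 0 0; -0.0056 0 0.030 0 9 0 0; -0.0056 0 0.030 0 9 0 0'
python3 goal.py .5492 .1873 .116
```

```text
time_s: 7.3
position: [0.5519, 0.1876, 0.1293]
tcp_rot: [[0.969, 0.248, -0.011], [0.248, -0.969, -0.003], [-0.012, -0.0, -1.0]]
force: [4.1, 1.1, -3.4]
opening: 0.147
t 7.3 pos [0.55188308 0.18755707 0.12932057] F [ 4.1095924   1.05727381 -3.37759734] op 0.14680834287433286
shift [-0.0025 -0.0004  0.0134] turn [-0.01  0.66 -0.12]
```

```bash
python3 -m jog '0.001 0 0.003 0 0.7 0 0; 0 0 0.006 0 1.5 0 0; 0 0 0.008 0 2 0 0; -0.001 0 0.010 0 2.5 0 0; -0.001 0 0.012 0 3 0 0; -0.001 0 0.0135 0 3.3 0 0; -0.001 0 0.0135 0 3.3 0 0'
python3 goal.py .5492 .1873 .116
```

```text
time_s: 8.18
position: [0.5489, 0.1868, 0.1162]
tcp_rot: [[0.968, 0.249, 0.04], [0.248, -0.969, 0.01], [0.042, 0.0, -0.999]]
force: [-3.1, -0.3, 7.6]
opening: 0.149
t 8.175 pos [0.54888433 0.18682246 0.11615243] F [-3.06137637 -0.33310611  7.58684646] op 0.14877799301838443
shift [ 0.0004 -0.0004  0.0002] turn [ 0.   -2.38 -0.09]
```

Now at the nominal shut height with 7.6 N down. I'll press a little harder to be sure the catch snaps in.

```bash
python3 -m jog '0 0 0.001 0 0 0 0; 0 0 0.002 0 0 0 0; 0 0 0.003 0 0 0 0; 0 0 0.003 0 0 0 0'
python3 goal.py .5492 .1873 .116
```

```text
time_s: 8.68
position: [0.5489, 0.1869, 0.1158]
tcp_rot: [[0.968, 0.249, 0.041], [0.249, -0.969, 0.01], [0.042, 0.0, -0.999]]
force: [-7.9, -1.8, 23.6]
opening: 0.148
t 8.675 pos [0.54889571 0.18685662 0.11582613] F [-7.89742063 -1.77994999 23.64545378] op 0.147732954422307
shift [ 0.0004 -0.0004 -0.0002] turn [ 0.02 -2.42 -0.07]
```

Solid stop at z 0.1158 with 24 N. Now I'll unload and tug moderately to confirm it's caught.

```bash
python3 -m jog '0.001 0 -0.002 0 0 0 0; 0.001 0 -0.004 0 0 0 0; 0.001 0 -0.006 0 0 0 0; 0.001 0 -0.008 0 0 0 0; 0.001 0 -0.008 0 0 0 0'
python3 goal.py .5492 .1873 .116
```

```text
time_s: 9.3
position: [0.5493, 0.187, 0.1185]
tcp_rot: [[0.968, 0.248, 0.038], [0.248, -0.969, 0.01], [0.039, -0.0, -0.999]]
force: [-0.5, -1.9, -14.0]
opening: 0.149
t 9.3 pos [0.54926806 0.18695964 0.11845192] F [ -0.4886833   -1.92372909 -14.03930482] op 0.1489663954878396
shift [-0.0001 -0.0003  0.0025] turn [-0.02 -2.24 -0.11]
```

It gave about 2 mm and then held at 14 N, so it's caught. Unload, release and withdraw.

```bash
python3 -m jog '0 0 0.002 0 0 0 0; 0 0 0.004 0 0 0 0; 0 0 0.004 0 0 0 0.3; 0 0 0.004 0 0 0 0.6; 0 0 0.004 0 0 0 0.7; 0 0 0.004 0 0 0 0.7'
python3 goal.py .5492 .1873 .116
python3 -m jog '0 0 -0.01 0 0 0 0.7; 0 0 -0.03 0 0 0 0.7; 0 0 -0.06 0 0 0 0.7; 0 0 -0.1 0 0 0 0.7; 0 0 -0.14 0 0 0 0.7; -0.05 0 -0.16 0 0 0 0.7;-0.1 0 -0.16 0 0 0 0.7;-0.1 0 -0.16 0 0 0 0.7'
python3 - <<'E'
from h import *
from rig import *
import cv2
for c in("top","scene"):
    p,d=capture(c);cv2.imwrite(f"pics/{c}9.png",p[:,:,::-1]);X=cloud(c,d)
    Q=X[(np.hypot(X[...,0]-.64,X[...,1]-.21)<.08)&(X[...,2]>.07)&(X[...,2]<.106)]
    A=np.c_[Q[:,:2],np.ones(len(Q))];k=np.linalg.lstsq(A,Q[:,2],rcond=None)[0];print(c,len(Q),k,Q[:,2].mean())
print(read_state()['force'],read_state()['time_s'])
E
```

```text
time_s: 10.05
position: [0.5521, 0.1876, 0.1173]
tcp_rot: [[0.968, 0.248, 0.045], [0.248, -0.969, 0.011], [0.046, 0.0, -0.999]]
force: [0.4, -1.0, 0.6]
opening: 0.515
t 10.05 pos [0.55205653 0.18756903 0.11734586] F [ 0.39211334 -0.99761787  0.57738378] op 0.5154605488724607
shift [-0.0029 -0.0004  0.0012] turn [ 0.01 -2.65 -0.11]
time_s: 11.05
position: [0.4424, 0.1603, 0.2723]
tcp_rot: [[0.968, 0.248, 0.038], [0.248, -0.969, 0.01], [0.039, -0.001, -0.999]]
force: [1.3, 0.6, 0.5]
opening: 0.699
top 6187 [ 0.00037518 -0.00067669  0.08928597] 0.08938368861588854
scene 6328 [-0.00284694 -0.00066417  0.09209748] 0.09011631076374513
[ 1.68125384 -0.39417238 -0.11975286] 11.15
```

View pics/scene9.png

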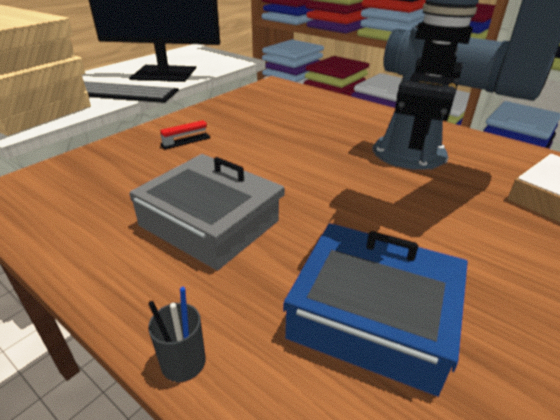

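The lid is level: its slope is now at most 0.003 rad, down from 0.056. The bar is free at about (393,245), the gripper is clear, and the grey box hasn't moved.

```bash
python3 -c "
from rig import hand_in;print(hand_in())"
```

```text
the job is handed in; nothing more can be done
None
```

The blue box is shut and caught, and the job is handed in at about 11 s on the robot's clock. The grey box was never touched.

- **Tug:** I gripped the black bar and pulled it steadily upward. The lid came up with only 2.5 N after 9 mm, so the catch had not held. Both cameras had already shown it tilted by about 0.056 rad. I let the bar rise about 31 mm above where it had been resting.
- **Press:** I pressed the lid down along its hinge arc to a solid stop at 24 N, with the bar at 116 mm.
- **Last checks:** A second tug gave about 2 mm and then held at 14 N, so the catch is in; I did not pull all the way to its 30 N rating. After release, both cameras show the lid level to within 0.003 rad and about 90 mm high, and the gripper is clear. No check failed or disagreed.

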